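Stand the green stone sample upright on the display base

TASK

Take the green stone sample tile off its sloping rest and stand it upright on one of its short ends in the middle of the round black display base. Leave the grey and the white tiles lying on their rests.

Things in the scene. Friction and masses are not known exactly. Their poses are not given: they have to be found in the camera images.
- green_tile: Dark green veined stone tile, 90 x 50 x 22 mm (x, y, z), 0.19 to 0.35 kg, origin at its centre. Plain and symmetric: either short end may be the foot. It starts reclining on a small fixed steel rest: x slopes 30 degrees down, roughly away from the robot (upper short end nearer the robot), y level, centre 45 mm above the table. Grip it across its 50 mm width: beside both long sides is free room.
- grey_tile: Grey grooved granite tile, same size and frame; stays put. The tiles lie on three like rests in a row, 130 to 220 mm apart, in any order. Each rest is 30 mm wide under the tile's middle, so the tile overhangs it by 10 mm on both long sides; a lip 4 mm thick reaches 12 mm up the tile's lower short end: lift the tile straight up or up the slope.
- white_tile: White veined marble tile of the same size, frame and kind of rest; stays where it is.
- base: Round black stone display base, 160 mm in diameter and 20 mm thick, fixed on the table, with a thin flush brass ring (96 mm across) about its middle. Origin at the centre of its underside, z up; its flat top is 20 mm above the origin.

How it is judged:
At the end, for the whole second after the job is handed in: The green tile stands by itself on one short end on the black base, its length within 10 degrees of vertical, its centre within 20 mm (level distance) of the base's middle, at rest (angle between the x axis of green_tile and the z axis of base, either way round below 0.175 rad and horizontal distance between green_tile and base below 0.02 m and contact force between green_tile and base above 1 N and linear speed of green_tile below 0.02 m/s); the robot touches nothing.
It fails at once if the grey tile is moved more than 20 mm (distance of grey_tile from where it was at the start of the episode above 0.02 m).
It fails at once if the white tile is moved more than 20 mm (distance of white_tile from where it was at the start of the episode above 0.02 m).
It also fails if it takes over 40 s, if anything falls off the work surface, if the arm or the gripper's body presses on something with over 40 N, if the wrist force passes 120 N, or if a joint passes its speed limit or range.

ROBOT

A 6-joint arm with a two-finger parallel gripper is mounted at the origin on the work surface. World frame = base frame: x ahead of the robot, y to its left, z up, the work surface at z = 0. Lengths are in m, angles in rad, forces in N, time in s.
With the tool pointing down it reaches from about 0.3 to 0.875 m from the base axis. Payload 6.4 kg.
Tool frame: the origin (TCP) lies midway between the tips of the shut fingers; the grasp point (between the pads) lies 19 mm behind it; x points along the fingers, y is the direction in which the jaws open and shut, and the axes are right-handed (so a half turn about x gives the same grasp; the last joint's range is limited). The gripper opens to 85 mm and grips with 20 to 120 N. Pads are 22 mm wide; open, the fingers measure 114 mm over their backs; the gripper's body (76 mm by 85 mm) begins 54 mm behind the grasp point. The pads swing forward as they close: fully open they stand 13 mm farther back than shut.
Start: joints at [-0.206, 0.181, 1.607, -0, 1.354, -0.206], TCP at [0.575, 0, 0.231] pointing down, gripper open.
Joint ranges: [-2.99, 2.99], [-0.89, 2.07], [0.3, 2.58], [-1.14, 4.28], [0, 2.63], [-3.12, 3.12]. Speed limits (rad/s): [2.57, 2.57, 3.01, 3.14, 3.14, 3.14].

INTERFACE

Orientations are given as a unit quaternion [w, x, y, z].
In Python, from bench import ctrl gives the robot as it stands.
- The arm moves only by the tool step_arm, never from a script. Its argument "motion" is a list of rows, each a list of 7 numbers: the shift along the tool's x, y, z in mm, then the turn, a rotation vector about the tool's x, y, z in degrees, then the closure in counts, from 0 (fully open) to 255 (shut). In form: [[tx, ty, tz, rx, ry, rz, hand], ...]. A call has 1 to 10 rows; each row is the pose to reach, as a shift and turn from the pose commanded when the call began, along the tool's axes at that moment; what a row does not reach only later rows make up. A row lasts 1/8 s, in which the tool goes at most 62.5 mm and 10.7 degrees, less where a joint would pass 70% of its speed; a pose out of reach is approached as far as the arm can. A call with a gripper value outside its range is refused whole. The fingers move at their own pace and stop on an object; the grip force is fixed at half the most. Time passes only in rows, so rows that repeat a pose let the fingers close. It gives the time, the measured TCP pose, the force and the opening at its end, in the units of the state.
- ctrl.get_obs(): the state, without advancing time (a new reading comes with each control period).
- ctrl.camera(name): name is "scene" or "side" or "wrist"; returns (picture, depth): 480x640x3 uint8, red, green, blue; 480x640 float32, m along the optical axis (not along the pixel's ray), 0 where there is no reading.
- ctrl.camera_info(name): a dict with "fx", "fy", "cx", "cy" (pixels), "T" (4x4, takes a point from camera to world coordinates); the wrist camera has in their place "hand_eye" (4x4, takes a point from camera to tool coordinates, whose origin is the TCP and whose axes are the tool frame's). Camera axes: x right, y down, z forward; pixel columns grow to the right and rows downward; lengths in m; the calibration is good to about 2 mm. A picture is of the moment at which its call begins: read the wrist's pose just before it. camera_info takes no time and is no camera call.
- ctrl.hand_in(): hands the job in, once; it reports no verdict.
The state is a dict: "time_s": time; "q": joint angles; "dq": joint speeds; "joint_efforts": joint torques, N m; "eef_pos": TCP position; "eef_rot": TCP orientation; "wrist_force": force on the tool from outside, world axes, zero at the start; "torque": the same for the moment, N m; "opening": opening from 0.0 (shut) to 1.0 (fully open).
Only numpy, scipy, OpenCV 4.12 (cv2) and the standard library are available. Lean on these libraries where they do the work, as an engineer would, in place of code of your own. Each camera call takes 0.05 s, during which the arm holds its last target. There are 200 camera calls.

## Working session

There is one attempt and no reset: what is moved stays moved. The work goes in short steps, Python scripts to look and compute and a tool call to move; the robot and the scene stay as the last step left them, time stands still between calls to the robot, and variables do not carry over. Pictures are saved under pics/ and viewed, about 8 in all and at most 12, crops included, and the job is handed in when it is done.

Besides the shell and the picture viewer there is one more tool, called after "Request:" as name(argument=value, ...), one argument or row to a line, values as JSON. step_arm: Moves the arm, as the interface text tells. Its arguments: {"type":"object","properties":{"motion":{"type":"array","items":{"type":"array","items":{"type":"number"}}}},"required":["motion"]}

```bash
mkdir -p pics
python3 - <<'E'
from bench import ctrl
import cv2,numpy as np
o=ctrl.get_obs();print(o)
ims=[]
for n in ("scene","side"):
    p,d=ctrl.camera(n);np.savez(f"pics/{n}0.npz",p=p,d=d);cv2.imwrite(f"pics/{n}0.png",p[:,:,::-1])
    i=ctrl.camera_info(n);print(n,{k:np.round(v,4).tolist() for k,v in i.items()})
print({k:np.round(v,4).tolist() for k,v in ctrl.camera_info("wrist").items()})
E
```

```text
{'time_s': 0.0, 'q': array([-2.06299497e-01,  1.81565170e-01,  1.60800702e+00,  2.50216422e-05,
        1.35380418e+00, -2.06350157e-01]), 'dq': array([-6.43392679e-04,  1.53354530e-03, -1.01526898e-03,  5.22569485e-05,
       -8.16939852e-04, -5.15518867e-04]), 'joint_efforts': array([ 3.41415571e-04, -4.44869328e+01, -3.51340663e+01, -2.51131587e-04,
        9.11703974e-03,  3.43231875e-05]), 'eef_pos': array([5.74446228e-01, 1.41647037e-04, 2.30371065e-01]), 'eef_rot': array([ 0.49947856,  0.4996506 ,  0.50054367, -0.50032638]), 'wrist_force': array([-0.54555457,  0.02334711, -0.18517553]), 'torque': array([-0.02108913,  0.00604884,  0.02118404]), 'opening': 0.9955167804791148}
scene {'fx': 571.6138, 'fy': 571.6138, 'cx': 301.9952, 'cy': 239.9937, 'T': [[0.6885, 0.4796, -0.544, 1.141], [0.7251, -0.4698, 0.5036, -0.539], [-0.0141, -0.7412, -0.6712, 0.8487], [0.0, 0.0, 0.0, 1.0]]}
side {'fx': 522.3403, 'fy': 522.3403, 'cx': 323.6861, 'cy': 239.3531, 'T': [[-0.9459, -0.1806, 0.2695, 0.2363], [-0.3239, 0.4815, -0.8144, 0.8219], [0.0174, -0.8576, -0.514, 0.5805], [0.0, 0.0, 0.0, 1.0]]}
{'fx': 393.004, 'fy': 393.004, 'cx': 317.0602, 'cy': 239.9231, 'hand_eye': [[-0.0001, -0.3025, 0.9532, -0.1434], [1.0, -0.0, 0.0001, -0.0001], [-0.0, 0.9532, 0.3025, -0.0775], [0.0, 0.0, 0.0, 1.0]]}
```

View pics/scene0.png

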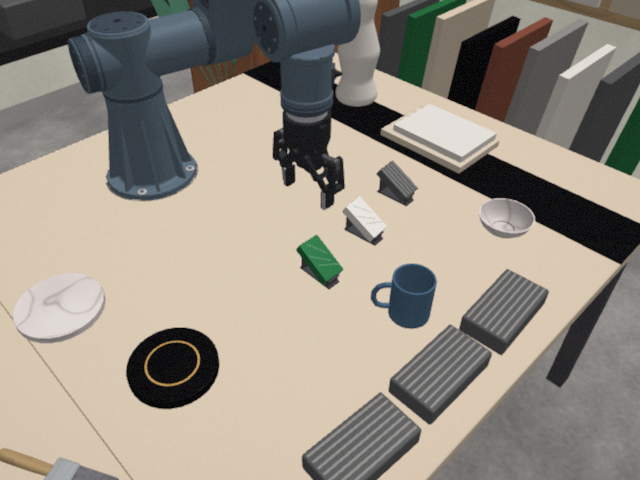

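View pics/side0.png

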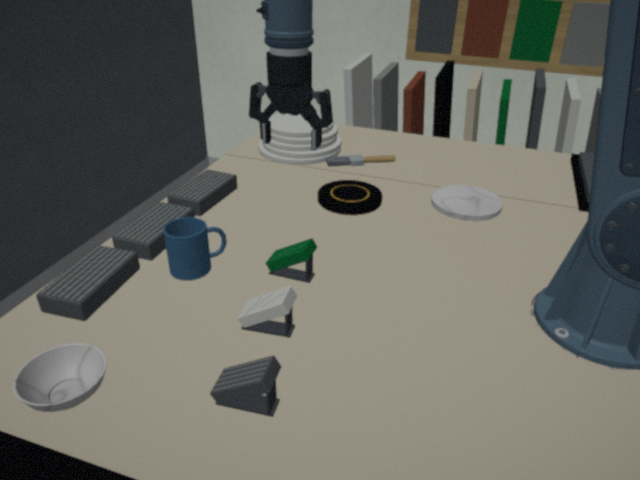

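The scene view shows the green tile nearest the base at about (320,260), white at (364,220), grey at (397,183), and the base at (173,366). The side view has green at (291,255) and the base at (350,196). Next I'll measure green and the base.

```bash
cat > h.py <<'E'
import numpy as np,cv2
from bench import ctrl
def rays(n,uv):
    i=ctrl.camera_info(n);T=i["T"];uv=np.atleast_2d(uv).astype(float)
    r=np.c_[(uv[:,0]-i["cx"])/i["fx"],(uv[:,1]-i["cy"])/i["fy"],np.ones(len(uv))]@T[:3,:3].T
    return T[:3,3],r
def onz(n,uv,z):
    o,r=rays(n,uv);return o+r*((z-o[2])/r[:,2])[:,None]
def cloud(n,m,d):
    v,u=np.nonzero(m&(d>0));o,r=rays(n,np.c_[u,v]);return o+r*d[v,u][:,None]
E
python3 - <<'E'
from h import *
np.set_printoptions(precision=4,suppress=True)
boxes={"scene":{"g":(285,225,355,290),"b":(120,320,225,410)},"side":{"g":(260,230,325,285),"b":(310,175,390,220)}}
C=[]
for n in("scene","side"):
    f=np.load(f"pics/{n}0.npz");p,d=f["p"],f["d"];hsv=cv2.cvtColor(p,cv2.COLOR_RGB2HSV)
    def box(k):
        m=np.zeros(d.shape,bool);a,b,c,e=boxes[n][k];m[b:e,a:c]=1;return m
    g=box("g")&(hsv[...,0]>45)&(hsv[...,0]<90)&(hsv[...,1]>80)
    P=cloud(n,g,d);P=P[P[:,2]>0.01];print(n,"green",g.sum(),P.min(0),P.max(0),np.median(P,0))
    # top face: best plane by RANSAC
    rng=np.random.default_rng(0);best=None
    for _ in range(500):
        a,b,c=P[rng.choice(len(P),3,False)];nn=np.cross(b-a,c-a);l=np.linalg.norm(nn)
        if l<1e-5: continue
        nn/=l;nn*=np.sign(nn[2]);
        if nn[2]<.7: continue
        I=abs((P-a)@nn)<.002
        if best is None or I.sum()>best.sum():best=I
    Q=P[best];c=Q.mean(0);nn=np.linalg.svd(Q-c)[2][2];nn*=np.sign(nn[2])
    ey=np.cross(nn,[nn[0],nn[1],0]);ey/=np.linalg.norm(ey);ex=np.cross(ey,nn)
    R=cv2.minAreaRect(np.c_[(Q-c)@ex,(Q-c)@ey].astype(np.float32));bp=cv2.boxPoints(R)
    L=max([bp[1]-bp[0],bp[2]-bp[1]],key=np.linalg.norm);w=L[0]*ex+L[1]*ey;w/=np.linalg.norm(w);w*=-np.sign(w[2])
    ct=c+R[0][0]*ex+R[0][1]*ey
    print(" normal",nn,"tilt",np.degrees(np.arccos(nn[2])),"N",len(Q),"rect",R[1],"xaxis",w,"yaw",np.degrees(np.arctan2(w[1],w[0])),"nyaw",np.degrees(np.arctan2(nn[1],nn[0])),"centre",ct-.011*nn)
    # base
    k=box("b");ring=k&(hsv[...,0]>10)&(hsv[...,0]<30)&(hsv[...,1]>100)&(hsv[...,2]>90)
    dark=(box("b")&(hsv[...,2]<60)).astype(np.uint8)
    cn=max(cv2.findContours(ring.astype(np.uint8),0,2)[0],key=len)
    v,u=np.nonzero(ring)
    lab=onz(n,np.c_[u,v],.02)
    A=np.c_[2*lab[:,:2],np.ones(len(lab))]
    for _ in range(3):
        s=np.linalg.lstsq(A,(lab[:,:2]**2).sum(1),rcond=None)[0];r=np.sqrt(s[2]+s[:2]@s[:2])
        e=abs(np.hypot(*(lab[:,:2]-s[:2]).T)-r);kk=e<.006;lab=lab[kk];A=A[kk]
    print(" ring n",len(lab),"centre",s[:2],"r",r)
    B=cloud(n,ring,d);print(" ring depth z",np.median(B[:,2]))
E
```

```text
scene green 1133 [0.5178 0.0202 0.0165] [0.5994 0.0743 0.0803] [0.5615 0.0419 0.0531]
 normal [0.502  0.0169 0.8647] tilt 30.153722038861808 N 679 rect (0.051637984812259674, 0.08726704120635986) xaxis [ 0.8648 -0.0144 -0.5018] yaw -0.9514787649473484 nyaw 1.922697783465105 centre [0.5561 0.0466 0.0458]
 ring n 427 centre [ 0.5409 -0.3   ] r 0.04610831722336464
 ring depth z 0.022143358156490767
side green 858 [0.5137 0.0251 0.0137] [0.598  0.0777 0.0772] [0.551  0.0694 0.0544]
 normal [0.494  0.0053 0.8694] tilt 29.606764067052605 N 378 rect (0.049738042056560516, 0.08750317245721817) xaxis [ 0.8695 -0.0026 -0.494 ] yaw -0.17169182234678063 nyaw 0.6135375677782994 centre [0.5546 0.0515 0.0456]
 ring n 45 centre [ 0.543  -0.3002] r 0.0456086546395397
 ring depth z 0.019753660185253263
```

```bash
cat >> h.py <<'E'
from scipy.spatial.transform import Rotation as Ro
def Rt(a,yaw=0):  # tool dir a deg below outward horizontal, in vertical plane at yaw; tool y = -left
    a=np.radians(a);x=np.array([np.cos(a),0,-np.sin(a)]);y=np.array([0,-1,0.]);return Ro.from_euler('z',yaw,degrees=True)*Ro.from_matrix(np.c_[x,y,np.cross(x,y)])
def go(pos,R):
    o=ctrl.get_obs();w,x,y,z=o["eef_rot"];C=Ro.from_quat([x,y,z,w])
    print("at",o["eef_pos"].round(4),"t",o["time_s"],"q",o["q"].round(3));print("row",(C.inv().apply(np.array(pos)-o["eef_pos"])*1000).round(1),np.degrees((C.inv()*R).as_rotvec()).round(1))
E
python3 -c "
from h import *
go([.465,.049,.13],Rt(45))"
```

```text
at [5.745e-01 1.000e-04 2.305e-01] t 0.1 q [-0.206  0.181  1.608  0.     1.354 -0.206]
row [ 100.7 -109.4  -48.8] [84.9 35.2 35.3]
```

Request:
step_arm(
  motion=[
    [0,-60,-40,25,10,10,0],
    [30,-80,-49,84.9,35.2,35.3,0],
    [50,-109,-49,84.9,35.2,35.3,0],
    [50,-109,-49,84.9,35.2,35.3,0],
    [50,-109,-49,84.9,35.2,35.3,0],
    [50,-109,-49,84.9,35.2,35.3,0],
    [100,-109,-49,84.9,35.2,35.3,0],
    [100,-109,-49,84.9,35.2,35.3,0],
    [100,-109,-49,84.9,35.2,35.3,0],
    [100,-109,-49,84.9,35.2,35.3,0],
  ],
)

```text
time_s: 1.35
eef_pos: [0.4645, 0.0501, 0.1298]
eef_rot: [0.0, 0.924, 0.0, -0.383]
wrist_force: [0.2, -0.5, 0.1]
opening: 1.002
```

Run:
```python
from h import *
o=ctrl.get_obs();p,d=ctrl.camera("wrist");cv2.imwrite("pics/w1.png",p[:,:,::-1])
i=ctrl.camera_info("wrist");w,x,y,z=o["eef_rot"];T=np.eye(4);T[:3,:3]=Ro.from_quat([x,y,z,w]).as_matrix();T[:3,3]=o["eef_pos"];T=T@i["hand_eye"]
hsv=cv2.cvtColor(p,cv2.COLOR_RGB2HSV);m=(hsv[...,0]>45)&(hsv[...,0]<90)&(hsv[...,1]>80)&(d>0)&(d<.5)
v,u=np.nonzero(m);P=np.c_[(u-i["cx"])/i["fx"],(v-i["cy"])/i["fy"],np.ones(len(u))]*d[v,u][:,None]@T[:3,:3].T+T[:3,3]
n=np.array([.5,0,.866]);h=P@n;top=P[h>np.percentile(h,90)-.004]
R=cv2.minAreaRect(top[:,:2].astype(np.float32));print(len(P),P.min(0),P.max(0),R,np.percentile(h,[50,90]))
print("expect n.h",np.array([.555,.049,.045])@n+.011)
go([.557,.049,.0375],Rt(45))
```

```text
6722 [ 0.41090773 -0.01222303  0.03308293] [0.59966441 0.11686495 0.20384443] ((0.5058810710906982, 0.05405215919017792), (0.18741445243358612, 0.1293727457523346), 1.1378417015075684) [0.32892389 0.32953335]
expect n.h 0.32747000000000004
at [0.4652 0.0499 0.1305] t 1.4 q [-0.297 -0.364  2.551  0.838  0.283  0.538]
row [130.7   0.9   0.9] [ 0.1 -0.   0. ]
```

View pics/w1.png

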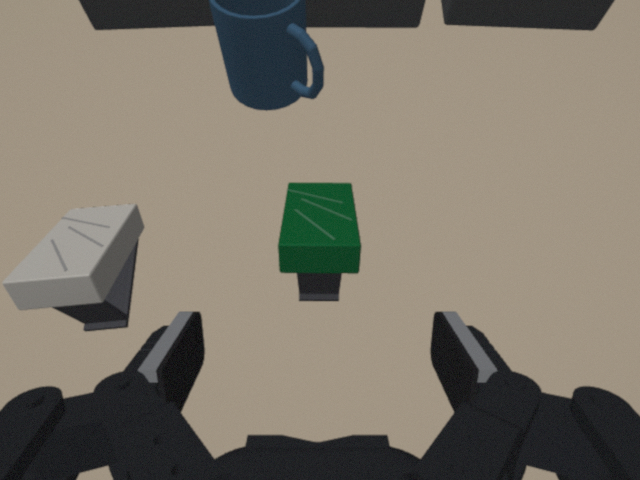

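The green tile is centred between the fingers at about (320,227). White is well clear on the left, about 90 mm away, so I'll advance and grip.

Request:
step_arm(
  motion=[
    [40,0,0,0,0,0,0],
    [75,0.5,0,0,0,0,0],
    [105,1,0.5,0,0,0,0],
    [125,1,1,0,0,0,0],
    [131,1,1,0,0,0,0],
    [131,1,1,0,0,0,0],
    [131,1,1,0,0,0,60],
    [131,1,1,0,0,0,100],
    [131,1,1,0,0,0,255],
    [131,1,1,0,0,0,255],
  ],
)

```text
time_s: 2.65
eef_pos: [0.5584, 0.0479, 0.0393]
eef_rot: [0.001, 0.925, -0.0, -0.381]
wrist_force: [1.5, -0.0, 0.8]
opening: 0.576
```

Request:
step_arm(
  motion=[
    [0,0,0,0,0,0,255],
    [0,0,0,0,0,0,255],
    [0,0,0,0,0,0,255],
    [0,0,0,0,0,0,255],
  ],
)

```text
time_s: 3.15
eef_pos: [0.5585, 0.048, 0.0392]
eef_rot: [0.001, 0.925, -0.0, -0.381]
wrist_force: [-6.8, -1.1, 8.2]
opening: 0.579
```

Request:
step_arm(
  motion=[
    [-7,0,-7,0,0,0,255],
    [-20,0,-20,0,0,0,255],
    [-40,0,-40,0,0,0,255],
    [-65,0,-65,0,0,0,255],
    [-90,0,-90,0,0,0,255],
    [-106,0,-106,0,0,0,255],
    [-106,0,-106,0,0,0,255],
    [-106,0,-106,0,0,0,255],
  ],
)

```text
time_s: 4.15
eef_pos: [0.5577, 0.0505, 0.1844]
eef_rot: [-0.0, 0.924, 0.003, -0.382]
wrist_force: [-0.2, -0.1, -2.1]
opening: 0.577
```

Run:
```python
from h import *
for yaw in(0,-29):go([.541,-.3,.25],Rt(105,yaw))
ims=[]
for n in("scene","side"):
    p,d=ctrl.camera(n);np.savez(f"pics/{n}2.npz",p=p,d=d)
    ims.append(p[100:340,200:500] if n=="scene" else p[60:300,180:480])
cv2.imwrite("pics/a2.png",cv2.hconcat(ims)[:,:,::-1])
```

```text
at [0.5577 0.0505 0.1844] t 4.15 q [-0.214 -0.2    2.299  0.539  0.31   0.899]
row [-60.4 350.2 -34.1] [  0.3 -60.1   0.3]
at [0.5577 0.0505 0.1844] t 4.15 q [-0.214 -0.2    2.299  0.539  0.31   0.899]
row [-60.4 350.2 -34.1] [ 29.6 -58.6   8.2]
```

View pics/a2.png

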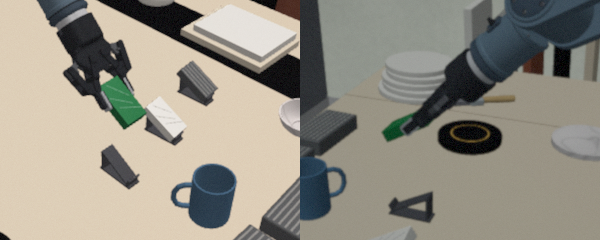

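The tile is held at its slope, the rest is empty, and white and grey are undisturbed. Next I'll swing over the base and turn it upright.

Request:
step_arm(
  motion=[
    [-50,20,-40,0,0,0,255],
    [-60,60,-34,5,-10,1,255],
    [-60,105,-34,9,-18,3,255],
    [-60,150,-34,13,-26,4,255],
    [-60,195,-34,17,-34,5,255],
    [-60,240,-34,22,-42,6,255],
    [-60,285,-34,26,-50,7,255],
    [-60,325,-34,29.6,-58.6,8.2,255],
    [-60,350,-34,29.6,-58.6,8.2,255],
    [-60,350,-34,29.6,-58.6,8.2,255],
  ],
)

```text
time_s: 5.5
eef_pos: [0.5425, -0.3001, 0.2471]
eef_rot: [0.2, -0.591, 0.149, 0.767]
wrist_force: [-0.7, 0.4, -2.4]
opening: 0.579
```

Request:
step_arm(
  motion=[
    [0,0,0,0,0,0,255],
    [0,0,0,0,0,0,255],
  ],
)

```text
time_s: 5.75
eef_pos: [0.5426, -0.2983, 0.2506]
eef_rot: [0.198, -0.592, 0.151, 0.767]
wrist_force: [0.0, -0.4, -2.1]
opening: 0.575
```

```bash
cat > m.py <<'E'
from h import *
import sys
np.set_printoptions(precision=4,suppress=True)
def look(tag):
    A=[];ims=[]
    o=ctrl.get_obs()
    for n in("scene","side"):
        p,d=ctrl.camera(n);hsv=cv2.cvtColor(p,cv2.COLOR_RGB2HSV)
        g=((hsv[...,0]>45)&(hsv[...,0]<90)&(hsv[...,1]>80)&(d>0)).astype(np.uint8)
        T=ctrl.camera_info(n)
        P0=np.zeros_like(g)
        k,l,st,_=cv2.connectedComponentsWithStats(g)
        for j in range(1,k):
            if st[j,4]>100:
                Q=cloud(n,l==j,d);md=np.median(Q,0)
                if np.hypot(*(md[:2]-[.541,-.3]))<.15 and md[2]<.5:P0|=(l==j).astype(np.uint8);u,v=st[j,:2]+st[j,2:4]//2
        P=cloud(n,P0>0,d);b=[.541,-.3,.1];P=P[np.linalg.norm(P-b,axis=1)<.2]
        print(n,len(P),"pctl z",np.percentile(P[:,2],[0.5,50,99.5]),"med",np.median(P,0))
        # dominant plane normal and long-edge direction
        rng=np.random.default_rng(0);best=None
        for _ in range(400):
            a,c,e=P[rng.choice(len(P),3,False)];nn=np.cross(c-a,e-a);L=np.linalg.norm(nn)
            if L<1e-5:continue
            I=abs((P-a)@(nn/L))<.002
            if best is None or I.sum()>best.sum():best=I
        Q=P[best];c=Q.mean(0);V=np.linalg.svd(Q-c)[2];R=cv2.minAreaRect(((Q-c)@V[:2].T).astype(np.float32));bp=cv2.boxPoints(R)
        L=max([bp[1]-bp[0],bp[2]-bp[1]],key=np.linalg.norm);w=L@V[:2];w/=np.linalg.norm(w);w*=np.sign(w[2]);nn=V[2]*np.sign(V[2]@(T["T"][:3,3]-c))
        print("  rect",R[1],"normal",nn,"long",w,"tilt",np.degrees(np.arccos(w[2])),"face centre",c+np.array(R[0])@V[:2],"tilt of normal",np.degrees(np.arcsin(nn[2])))
        u=int(np.clip(u,150,490));v=int(np.clip(v,150,330));ims.append(p[v-150:v+150,u-150:u+150])
    cv2.imwrite(f"pics/{tag}.png",cv2.hconcat(ims)[:,:,::-1])
    w,x,y,z=o["eef_rot"];R=Ro.from_quat([x,y,z,w]);print("tool x",R.as_matrix()[:,0],"y",R.as_matrix()[:,1],"z",R.as_matrix()[:,2],o["eef_pos"],"f",o["wrist_force"])
look(sys.argv[1])
E
python3 m.py a3
```

```text
scene 1486 pctl z [0.2128 0.258  0.2987] med [ 0.5545 -0.3052  0.258 ]
  rect (0.0882817730307579, 0.050279032438993454) normal [ 0.8713 -0.4908 -0.0006] long [-0.0098 -0.0186  0.9998] tilt 1.2046459391427338 face centre [ 0.5545 -0.3052  0.2553] tilt of normal -0.03349233779409431
side 768 pctl z [0.2115 0.253  0.2992] med [ 0.5405 -0.2921  0.253 ]
  rect (0.08896946907043457, 0.053908634930849075) normal [-0.8776  0.4794 -0.0052] long [-0.0298 -0.0437  0.9986] tilt 3.0332770554258564 face centre [ 0.5381 -0.2953  0.2547] tilt of normal -0.2963507256066324
tool x [-0.2213  0.125  -0.9672] y [-0.4827 -0.8758 -0.0027] z [-0.8474  0.4662  0.2542] [ 0.5426 -0.2983  0.2506] f [ 0.03   -0.3688 -2.0641]
```

View pics/a3.png

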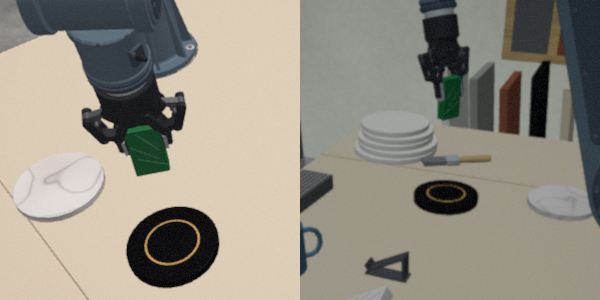

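The tile hangs upright, within about 1–3°. Its centre is around (0.546, -0.300, 0.2545), so I need about -5 mm in x and 189 mm down. I'll go 180 mm first.

Request:
step_arm(
  motion=[
    [20,1,-4,0,0,0,255],
    [55,2,-12,0,0,0,255],
    [90,3,-21,0,0,0,255],
    [125,3,-29,0,0,0,255],
    [155,3,-36,0,0,0,255],
    [170,3,-40,0,0,0,255],
    [175,3,-41.5,0,0,0,255],
    [175,3,-41.5,0,0,0,255],
    [175,3,-41.5,0,0,0,255],
    [175,3,-41.5,0,0,0,255],
  ],
)

```text
time_s: 7.1
eef_pos: [0.5374, -0.3004, 0.0707]
eef_rot: [0.198, -0.591, 0.153, 0.767]
wrist_force: [0.0, 0.7, -1.8]
opening: 0.58
```

```bash
python3 m.py a4
```

```text
scene 1111 pctl z [0.0206 0.0763 0.1406] med [ 0.5485 -0.3076  0.0763]
  rect (0.0936729907989502, 0.050726212561130524) normal [ 0.8739 -0.4861 -0.0049] long [0.0155 0.0178 0.9997] tilt 1.3502657836006484 face centre [ 0.549  -0.3075  0.0767] tilt of normal -0.27840220901844154
side 699 pctl z [0.0182 0.0719 0.1203] med [ 0.5362 -0.2951  0.0719]
  rect (0.09873481839895248, 0.05322550609707832) normal [-0.8684  0.4958  0.0041] long [0.0051 0.0008 1.    ] tilt 0.29854778392735004 face centre [ 0.5325 -0.2973  0.0709] tilt of normal 0.23301560393274412
tool x [-0.2222  0.124  -0.9671] y [-0.4847 -0.8747 -0.0008] z [-0.846   0.4686  0.2544] [ 0.5374 -0.3004  0.0707] f [ 0.0385  0.7389 -1.7843]
```

View pics/a4.png

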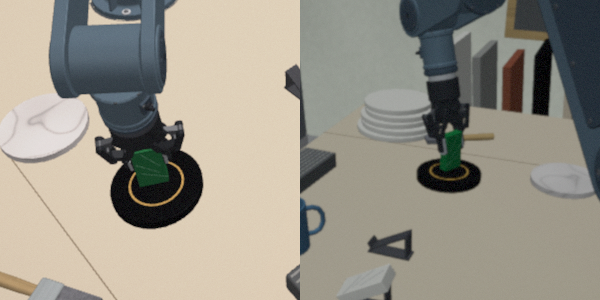

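Request:
step_arm(
  motion=[
    [3,0,-0.8,0,0,0,255],
    [5.8,0,-1.5,0,0,0,255],
    [7.3,0,-1.9,0,0,0,255],
    [7.3,0,-1.9,0,0,0,255],
    [7.3,0,-1.9,0,0,0,255],
  ],
)

```text
time_s: 7.82
eef_pos: [0.5368, -0.2999, 0.0621]
eef_rot: [0.199, -0.59, 0.152, 0.767]
wrist_force: [0.8, 0.3, -1.6]
opening: 0.576
```

Request:
step_arm(
  motion=[
    [0.7,0,-0.2,0,0,0,255],
    [1.4,0,-0.4,0,0,0,255],
    [1.4,0,-0.4,0,0,0,255],
  ],
)

```text
time_s: 8.2
eef_pos: [0.5369, -0.3, 0.0611]
eef_rot: [0.199, -0.591, 0.152, 0.767]
wrist_force: [-1.3, 0.9, 1.0]
opening: 0.578
```

Request:
step_arm(
  motion=[
    [0.5,0,-0.1,0,0,0,255],
    [0.5,0,-0.1,0,0,0,255],
  ],
)

```text
time_s: 8.45
eef_pos: [0.537, -0.3, 0.0611]
eef_rot: [0.199, -0.591, 0.152, 0.767]
wrist_force: [-2.3, 1.8, 5.0]
opening: 0.576
```

Contact is clear (force from -2 to +5 N), so I'll release gradually and back out along the fingers.

Request:
step_arm(
  motion=[
    [0,0,0,0,0,0,100],
    [0,0,0,0,0,0,85],
    [0,0,0,0,0,0,60],
    [0,0,0,0,0,0,20],
    [0,0,0,0,0,0,0],
    [0,0,0,0,0,0,0],
    [0,0,0,0,0,0,0],
  ],
)

```text
time_s: 9.32
eef_pos: [0.5368, -0.2999, 0.0601]
eef_rot: [0.199, -0.59, 0.152, 0.767]
wrist_force: [-0.1, -0.5, 0.0]
opening: 1.002
```

```bash
python3 m.py a5
```

```text
scene 1156 pctl z [0.0202 0.067  0.1323] med [ 0.5484 -0.3067  0.067 ]
  rect (0.04982950538396835, 0.09408453851938248) normal [ 0.8719 -0.4896  0.0028] long [-0.0051 -0.0033  1.    ] tilt 0.34950591707126394 face centre [ 0.5486 -0.3074  0.0665] tilt of normal 0.16203394495681495
side 797 pctl z [0.0182 0.0677 0.1104] med [ 0.5376 -0.2898  0.0677]
  rect (0.09198495000600815, 0.05246266722679138) normal [-0.8767  0.4811  0.0027] long [-0.0239 -0.0491  0.9985] tilt 3.1318114973321327 face centre [ 0.5329 -0.2952  0.0645] tilt of normal 0.15473901328449932
tool x [-0.2236  0.1252 -0.9666] y [-0.4848 -0.8746 -0.0011] z [-0.8456  0.4683  0.2563] [ 0.5368 -0.2999  0.0601] f [-0.1358 -0.5103  0.0118]
```

View pics/a5.png

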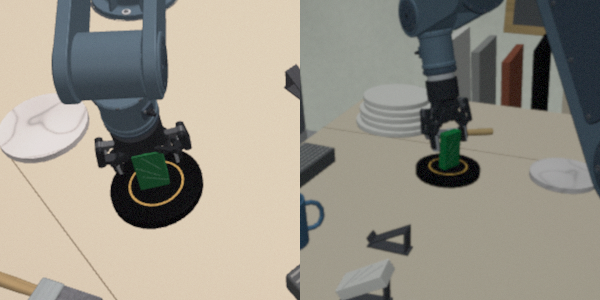

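It stands freely at about (0.540, -0.301) with the fingers open. I'll retract along the tool axis.

Request:
step_arm(
  motion=[
    [-8,0,0,0,0,0,0],
    [-25,0,0,0,0,0,0],
    [-50,0,0,0,0,0,0],
    [-80,0,0,0,0,0,0],
    [-115,0,0,0,0,0,0],
    [-150,0,0,0,0,0,0],
    [-170,0,0,0,0,0,0],
    [-170,0,0,0,0,0,0],
    [-170,0,0,0,0,0,0],
  ],
)

```text
time_s: 10.55
eef_pos: [0.5745, -0.3209, 0.2239]
eef_rot: [0.199, -0.59, 0.152, 0.767]
wrist_force: [0.4, -0.5, -0.9]
opening: 0.999
```

```bash
python3 m.py a6; python3 -c "
from h import *
p,d=ctrl.camera('scene');p0=np.load('pics/scene0.npz')['p']
m=lambda p,b:cv2.absdiff(p,p0)[b[1]:b[3],b[0]:b[2]].max(2)
print('white/grey changed px',[(m(p,b)>50).sum() for b in((340,190,390,245),(375,158,420,205))])"
```

```text
scene 1401 pctl z [0.0202 0.0764 0.1144] med [ 0.547  -0.3053  0.0764]
  rect (0.05092022195458412, 0.09473080933094025) normal [ 0.8726 -0.4884  0.0019] long [-0.0125 -0.0184  0.9998] tilt 1.2724097367408544 face centre [ 0.5487 -0.3072  0.0674] tilt of normal 0.11152143466515457
side 770 pctl z [0.0179 0.066  0.1102] med [ 0.5381 -0.2891  0.066 ]
  rect (0.057259246706962585, 0.09143780171871185) normal [-0.8825  0.4703  0.0062] long [ 0.0018 -0.0098  0.9999] tilt 0.5738302016702252 face centre [ 0.5325 -0.2966  0.0646] tilt of normal 0.357210554927146
tool x [-0.2243  0.1257 -0.9664] y [-0.4848 -0.8746 -0.0013] z [-0.8454  0.4682  0.2571] [ 0.5745 -0.3209  0.2239] f [ 0.4109 -0.5258 -0.944 ]
white/grey changed px [np.int64(2), np.int64(0)]
```

View pics/a6.png

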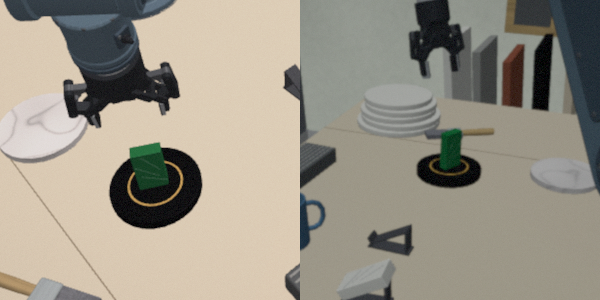

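The tile stands upright inside the brass ring with the gripper clear, so I'm handing in.

```bash
python3 -c "
from bench import ctrl
print(ctrl.hand_in())"
```

```text
the job is handed in; nothing more can be done
None
```

I gripped the green tile across its width, lifted it straight up off its rest, and turned it 60° while swinging it over the base. I lowered it until the wrist force showed contact (about 5 N), released it, backed the gripper out, and handed in at about 11 s of the 40 s.

**Last checks before hand-in:**
- **Tile position:** the two cameras put its centre at about (0.539, -0.302) and (0.542, -0.302). The base's middle measured (0.541–0.543, -0.300), so it is about 2–4 mm off, against 20 mm allowed.
- **Tile tilt:** it is about 1° from vertical, and its foot is at z ≈ 0.02 on the base. One side-camera reading, just after the fingers opened, gave 3°. The face normals and the later readings gave 1.3° or less, so I put that down to edge noise.
- **White and grey tiles:** the scene picture around them is unchanged (2 and 0 changed pixels), so neither has moved.
- **Robot:** it is clear of everything. Hand-in reported no verdict.

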